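# Dry-clamp a cutting board's staves with a ratchet clamp

### The arm

A 6-joint arm with a two-finger parallel gripper is mounted at the origin on a cart in front of the work surface, level with it; the furniture and walls round the work are solid. World frame = base frame: x ahead of the robot, y to its left, z up, the work surface at z = 0. Lengths are in m, angles in degrees, forces in N, time in s.
With the tool pointing down it reaches from about 0.3 to 0.875 m from the base axis. Payload 6.4 kg.
Tool frame: the origin (TCP) lies between the finger pads; the fingertips stand env.tip_reach ahead of it and the grasp point (between the pads) lies 6 mm ahead of it (env.tip_reach is the distance from the TCP to the fingertips, in m); z points along the fingers, y is the line along which they close (so a half turn about z gives the same grasp; the last joint's range is limited). The gripper opens to 88 mm and grips with 3 to 60 N. Pads are 18 mm wide; open, the fingers measure 123 mm over their backs; the gripper's body (75 mm by 187 mm) begins 45 mm behind the grasp point.
Start: joints at [-86.305, 10.359, 92.074, -0, 77.567, -11.82], TCP at [0.154, -0.554, 0.264] pointing down, gripper open.
Joint ranges: [-171.53, 171.53], [-51.25, 118.39], [17.06, 147.69], [-65.23, 245.23], [0, 150.52], [-178.68, 178.68]. Speed limits (degrees/s): [147.25, 147.25, 172.46, 180, 180, 180].

### API

Orientations are given as a 3x3 rotation matrix whose columns are the frame's x, y, z axes.
In Python, from plant import sensors, eyes, env gives the robot as it stands. The module is installed in compiled form; this text tells all that it offers.
- The arm moves only by the shell command python3 -m inch 'ROWS' [OPENING] [FORCE]. ROWS is JSON, one flat list of numbers, 4 for each row, row after row: the shift along the tool's x, y, z in m, then the turn about the tool's z in rad. A call has 1 to 20 rows; each row shifts and turns the commanded pose from where the row before left it, along the tool's axes as they then stand; what a row does not reach is not made up. A row lasts 1/8 s, in which the tool goes at most 62.5 mm and 10.7 degrees, less where a joint would pass 70% of its speed; a pose out of reach is approached as far as the arm can. A call with a gripper value outside its range is refused whole. OPENING is the gripper command: -1 is fully open, 1 is shut, values between are in proportion, set as the call begins (- or left out, the last holds). The fingers move at their own pace and stop on an object; FORCE is the grip in N (left out, the last holds). Time passes only in rows, so rows that do not move let the fingers close. It gives the time, the measured TCP pose, the force, the opening and the grip force at its end, in the units of the state.
- sensors.get_state(): the state, without advancing time (a new reading comes with each control period).
- eyes.grab_frame(name): name is "scene" or "top"; returns (picture, depth): 400x640x3 uint8, red, green, blue; 400x640 float32, m along the optical axis (not along the pixel's ray), 0 where there is no reading.
- eyes.calibration(name): a dict with "fx", "fy", "cx", "cy" (pixels), "R" (3x3) and "t" (3): a world point X has camera coordinates R X + t. Camera axes: x right, y down, z forward; pixel columns grow to the right and rows downward; lengths in m; the calibration is good to about 2 mm. A picture is of the moment at which its call begins. calibration takes no time and is no camera call.
- env.finish_job(): hands the job in; it is judged then, once.
The state is a dict: "clock": time; "qpos": joint angles; "joint_vel": joint speeds; "effort": joint torques, N m; "position": TCP position; "eef_rot": TCP orientation; "wrist_force": force on the tool from outside, world axes, zero at the start; "torque": the same for the moment, N m; "finger_gap": finger opening in m; "grip_force": force on a finger pad.
Only numpy, scipy, OpenCV 4.12 (cv2) and the standard library are available. Lean on these libraries where they do the work, as an engineer would, in place of code of your own. Each camera call takes 0.05 s, during which the arm holds its last target. There are 200 camera calls.

### The job

The three wooden staves of a split cutting board lie loose on the clamping board: first nudge each one away from the robot until its far end is flush against the aluminium stop rail. Then squeeze the clamp's red trigger against its black handle, again and again, until the jaw has closed up the row and presses it with the gauge needle in the green, never driving it past the green into the red (that crushes the wood). Finish while still holding the trigger squeezed home against the handle; do not disturb the other things on the table.

Things in the scene. Friction and masses are not known exactly. Their poses are not given: they have to be found in the camera images.
- clamp: Plywood board (163 x 380 x 12 mm, fixed) with a one-hand ratchet clamp. Origin: on the table top below the clamp bar. x runs across the bar to the stop rail (away from the robot), y along the bar from the blue head (y = -0.13..-0.07, 48 mm wide, 74 mm high) to the fixed jaw. Board top z = 0.012, edges x = -0.085, 0.078, y = -0.19, 0.19. The bar (12 mm wide, top z = 0.062) sticks out of the head both ways.
- stop_rail: Aluminium rail along y, screwed to the board: its near face, against which the staves' far ends go, is at x = 0.065 in the clamp frame; it runs from y = 0.028 to 0.178 and its top is at z = 0.030. This entry's origin is the clamp's origin.
- fixed_jaw: Blue fixed jaw with black rubber face at the far end of the row; rubber face at y = 0.155 in the clamp frame, 70 mm wide about x = 0, top at z = 0.052. This entry's origin is the clamp's origin.
- stave_1: Pale wood stave, 130 mm (its x) x 32 mm (its y) x 24 mm high, loose, about 100 g, lying on the board next to the moving jaw pad. Origin: centre of its underside. Flush against the rail when its x in the clamp frame is 0 (its centre 65 mm from the rail's face). It starts 6 to 28 mm short of that, slightly askew.
- stave_2: Dark wood stave, same size, in the middle of the row. Origin and flush position as stave_1.
- stave_3: Medium brown stave, same size, next to the fixed jaw. Origin and flush position as stave_1.
- handle: Fixed upright black handle of the clamp, 34 mm (x) x 18 mm (y), z = 0.075 to 0.121 in the clamp frame, y = -0.093 to -0.075. This entry's origin is the clamp's origin.
- handle_face (a point): Centre of the handle's face towards the staves, at clamp (0, -0.075, 0.100). Squeeze from here against the trigger.
- trigger_grip: Red trigger grip, 34 mm wide across the bar, 14 mm thick, 42 mm tall, standing beside the handle on the side away from the staves. This entry's origin is the trigger's pivot, at clamp (0, -0.112, 0.016); its z runs up the trigger (grip from 63 to 105 mm above the pivot).
- trigger_face (a point): Centre of the trigger's outer face (84 mm above the pivot), to be pressed towards the handle. Open it is 60 mm from handle_face along y, squeezed home 44 mm; so a gripper from above, closing along clamp y at z = 0.10, takes handle and trigger between its fingers. Nothing within 100 mm along the bar is higher than z = 0.076.
- trigger (a joint): Trigger angle, rad: 0 open (a spring returns it), 0.19 squeezed home (stop). Takes about 3 N with the jaw free, up to 18 N when the clamp presses hard. A full squeeze from fully open drives the jaw 8 mm while it moves freely, some 4 mm once it presses (ratchet teeth 4 mm apart; the jaw slips back 1 to 2 mm at letting go; small squeezes gain nothing). Let it open fully before the next squeeze. There is no release.
- jaw (a joint): Travel of the toothed bar towards the fixed jaw, m, 0 to 0.085; starts at 0.012 to 0.036. Held by the ratchet.
- pad (a joint): Compression of the spring between the bar and the moving jaw pad, m (0 relaxed to 0.030), 1000 N/m, so 0.010 m means 10 N on the row; the gauge's black needle shows it: white below 7 mm, green 7 to 18 mm, red above 18 mm. Sliding the loose staves alone compresses it some 1 to 3 mm.
- pad_face: Black rubber face of the moving jaw, 56 mm wide, that presses on stave_1. This entry's origin lies below the centre of its front surface, 33 mm under point pad_front.
- pad_front (a point): Centre of the moving pad's front surface, at clamp (0, jaw - pad, 0.033). The closed-up row begins at y = 0.059.
- tape: Bystander, leave alone: roll of tan tape lying flat, 98 mm across, 25 mm high. Origin: centre of its underside.
- cups: Bystander, leave alone: stack of white paper portion cups, 57 mm across, 61 mm high. Origin: centre of its underside.
- lemon: Bystander, leave alone: yellow lemon, 71x53x51 mm. Origin: centre of its underside.
- tomato_tin: Bystander, leave alone: small food tin, 58 mm across, 72 mm high. Origin: centre of its underside.
- tub: Bystander, leave alone: lidded round deli tub, 76 mm across, 78 mm high. Origin: centre of its underside.
Mind the look-alikes: they are no part of the job. What is shaped like the stave_1 but yellow is not meant.

How it is judged (in metres and radians):
On the way, in this order (a step that is already met when the one before it is completed fails the run):
1. all three staves lie flush against the stop rail before the clamp bites (x of stave_1 in the frame of clamp between -0.004 and 0.004 m and angle between the x axis of each of stave_1, stave_2, stave_3 and the x axis of clamp, either way round below 0.05 rad and x of stave_2 in the frame of clamp between -0.004 and 0.004 m and x of stave_3 in the frame of clamp between -0.004 and 0.004 m and value of joint pad below 0.005 m), for 0.2 s.
2. the jaw has closed up the row and presses it (contact force between pad_face and stave_1 between 6 and 21 N and contact force between stave_3 and fixed_jaw above 2 N), for 0.2 s.
At the end, for the whole second after the job is handed in: Staves flush with the rail (4 mm, 0.05 rad), at rest, pressed by the pad with 6 to 21 N (over 2 N on the fixed jaw), while the fingers hold the trigger (over 2 N) squeezed home (over 0.15 rad) against the handle (over 1 N); bystanders within 20 mm of their places (all of step 2 and x of stave_1 in the frame of clamp between -0.004 and 0.004 m and angle between the x axis of each of stave_1, stave_2, stave_3 and the x axis of clamp, either way round below 0.05 rad and x of stave_2 in the frame of clamp between -0.004 and 0.004 m and x of stave_3 in the frame of clamp between -0.004 and 0.004 m and value of joint trigger above 0.15 rad and contact force between the fingers and trigger_grip above 2 N and contact force between the fingers and handle above 1 N and linear speed of each of stave_1, stave_2, stave_3 below 0.01 m/s and distance of each of tape, cups, lemon, tomato_tin, tub from where it was at the start of the episode below 0.02 m); the arm keeps its last pose, push and grip.
It fails at once if the wood is crushed: the pad presses with more than 24 N (contact force between pad_face and stave_1 above 24 N or contact force between pad_face and stave_2 above 24 N or contact force between pad_face and stave_3 above 24 N).
It fails at once if a bystander is knocked more than 30 mm (distance of any of tape, cups, lemon, tomato_tin, tub from where it was at the start of the episode above 0.03 m).
It also fails if it takes over 72 s, if anything falls off the work surface, if the arm or the gripper's body presses on something with over 40 N, if the wrist force passes 120 N, or if a joint passes its speed limit or range.

## Working session

There is one attempt and no reset: what is moved stays moved. The work goes in short steps, Python scripts to look and compute and a shell command to move; the robot and the scene stay as the last step left them, time stands still between calls to the robot, and variables do not carry over. Pictures are saved under pics/ and viewed, at most 10 in all, crops included, and the job is handed in when it is done.

```bash
mkdir -p pics; python3 - <<'E'
from plant import sensors, eyes, env
import cv2, numpy as np
for n in("scene","top"):
    p,d=eyes.grab_frame(n); cv2.imwrite(f"pics/{n}0.png",p[:,:,::-1]); np.save(f"pics/{n}0.npy",d)
    c=eyes.calibration(n); print(n,{k:np.round(v,3).tolist() for k,v in c.items()})
s=sensors.get_state(); print(env.tip_reach); print({k:np.round(v,3).tolist() for k,v in s.items()})
E
```

```text
scene {'fx': 401.044, 'fy': 401.044, 'cx': 318.33, 'cy': 197.618, 'R': [[-0.819, -0.574, 0.024], [-0.296, 0.386, -0.874], [0.492, -0.722, -0.486]], 't': [0.546, 0.217, 0.976]}
top {'fx': 428.735, 'fy': 428.735, 'cx': 321.143, 'cy': 195.777, 'R': [[-0.01, -1.0, 0.004], [-0.985, 0.009, -0.173], [0.173, -0.006, -0.985]], 't': [0.084, 0.62, 1.26]}
0.025
{'clock': 0.1, 'qpos': [-86.305, 10.396, 92.125, 0.002, 77.568, -11.822], 'joint_vel': [-0.003, -0.138, -0.199, 0.098, 0.117, -0.023], 'effort': [0.0, -43.482, -34.269, 0.07, 0.034, -0.0], 'position': [0.154, -0.554, 0.263], 'eef_rot': [[0.964, 0.268, -0.0], [0.268, -0.964, 0.002], [0.0, -0.002, -1.0]], 'wrist_force': [-0.023, 0.375, -0.088], 'torque': [-0.024, 0.003, 0.037], 'grip_force': 0.0, 'finger_gap': 0.088}
```

View pics/top0.png

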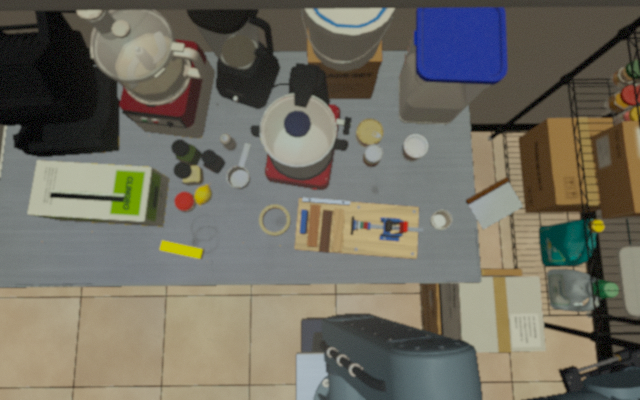

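View pics/scene0.png

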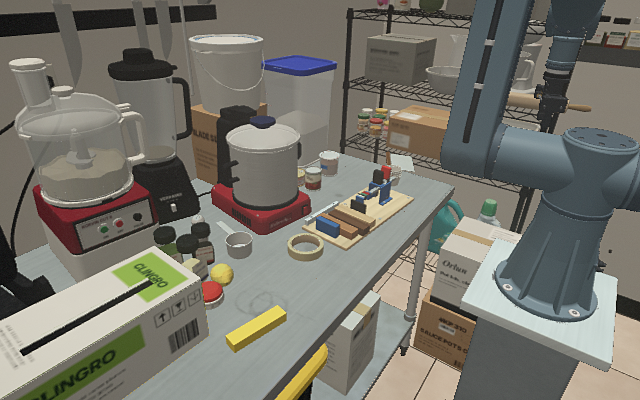

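The top view shows the clamp board at px (295–418, 200–258), with the blue head near (400,230), the fixed jaw at (303,222) and the rail along the board's far edge at (325,202). Stave candidates are three wooden ones on the board at about (313,225), (328,230) and (345,230). The yellow bar at (180,249) is the look-alike, so I reject it. Next is a close crop to check this choice.

```bash
python3 - <<'E'
import cv2
p=cv2.imread("pics/top0.png")[185:270,280:430]
cv2.imwrite("pics/crop0.png",cv2.resize(p,None,fx=5.3,fy=5.3,interpolation=cv2.INTER_CUBIC))
E
```

```text
(no output)
```

View pics/crop0.png

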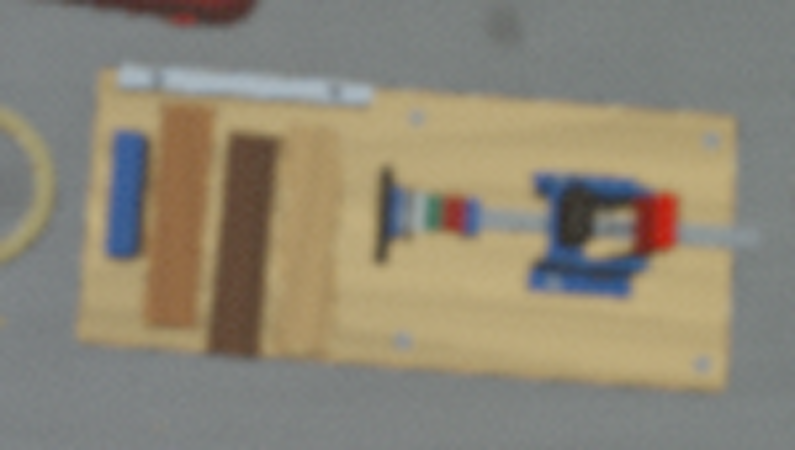

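The crop confirms the choice: pale stave_1 at about (310,240), dark stave_2 at (243,243) and brown stave_3 at (180,215), all short of the rail at row 95–105. The black pad face is at (385,215), the black handle at (577,215) and the red trigger at (655,222).

```bash
cat > h.py <<'E'
import numpy as np, cv2
from plant import sensors, eyes
def ray(c,uv,z):
    uv=np.atleast_2d(uv).astype(float); R=np.array(c["R"]);t=np.array(c["t"])
    d=np.c_[(uv[:,0]-c["cx"])/c["fx"],(uv[:,1]-c["cy"])/c["fy"],np.ones(len(uv))]@R
    o=-R.T@t; return (o+d*((z-o[2])/d[:,2])[:,None])[:,:2]
def comp(m,near):
    n,l,s,ce=cv2.connectedComponentsWithStats(m.astype(np.uint8)); 
    k=[i for i in range(1,n) if s[i,4]>8]; i=min(k,key=lambda i:np.hypot(*(ce[i]-near))); return l==i
def rect(m,c,z):
    cs,_=cv2.findContours(cv2.resize(m.astype(np.uint8)*255,None,fx=8,fy=8,interpolation=cv2.INTER_LINEAR)//128,0,1)
    k=max(cs,key=cv2.contourArea)[:,0,:]; w=ray(c,(k+.5)/8-.5,z)
    return cv2.minAreaRect((w*1000).astype(np.float32))
E
cat > look.py <<'E'
from h import *
p,d=eyes.grab_frame("top"); c=eyes.calibration("top")
hsv=cv2.cvtColor(p,cv2.COLOR_RGB2HSV).astype(int); H,S,V=[hsv[:,:,i] for i in range(3)]
for uv in [(313.5,225),(326,231),(338.5,230),(350,245),(404,227),(389,226),(400,250),(338.5,245)]:
    u,v=int(uv[0]),int(uv[1]); print(uv,hsv[v,u], np.round(ray(c,uv,.036),3), d[v,u])
m=comp(S>60,(380,245)); print("board",rect(m,c,.012))
crn=np.array([(102,70),(735,115),(725,388),(78,342)])/5.3+[280,185]-.4
print("corners",np.round(ray(c,crn,.012),4).tolist())
print("red",rect(comp((S>150)&((H<6)|(H>174))&(V>150),(404,227)),c,.118))
E
python3 look.py
```

```text
(313.5, 225) [ 14 135 145] [[0.533 0.102]] 1.3171403
(326, 231) [ 14 106  96] [[0.514 0.064]] 1.3132051
(338.5, 230) [ 19 104 171] [[0.517 0.025]] 1.3141451
(350, 245) [ 22  86 183] [[ 0.47  -0.009]] 1.3248935
(404, 227) [  3 221 175] [[ 0.524 -0.176]] 1.2288784
(389, 226) [24 40 63] [[ 0.527 -0.13 ]] 1.230941
(400, 250) [ 22  90 186] [[ 0.454 -0.161]] 1.3199602
(338.5, 245) [ 19  99 173] [[0.471 0.026]] 1.3022368
board ((525.7549438476562, -33.32719421386719), (382.28668212890625, 166.38104248046875), 85.00212860107422)
corners [[0.6218, 0.1479], [0.5911, -0.2285], [0.4305, -0.2148], [0.4608, 0.162]]
red ((517.0829467773438, -161.0639190673828), (11.152379035949707, 28.626249313354492), 87.455322265625)
```

```bash
cat >> h.py <<'E'
A=np.radians(-5.0); RC=np.array([[np.cos(A),-np.sin(A)],[np.sin(A),np.cos(A)]]); OC=np.array([.5293,-.0336])
def cl(w): return (np.asarray(w)-OC)@RC
def tool():
    s=sensors.get_state(); p=s["position"]; R=np.array(s["eef_rot"])
    print("t %.2f clamp xy %s z %.4f yaw-rel %.2f deg gap %.4f F %s grip %.1f"%(s["clock"],np.round(cl(p[:2]),4),p[2],np.degrees(np.arctan2(R[1,0],R[0,0])-A),s["finger_gap"],np.round(s["wrist_force"],1),s["grip_force"]))
def staves():
    p,d=eyes.grab_frame("top"); c=eyes.calibration("top")
    hsv=cv2.cvtColor(p,cv2.COLOR_RGB2HSV).astype(int); H,S,V=[hsv[:,:,i] for i in range(3)]
    for n,m,near in (("s3",(H<17)&(S>105)&(V>115)&(V<165),(313.5,225)),("s2",(V<112)&(S>70)&(H<20),(326,231))):
        r=rect(comp(m,near),c,.036); b=cl(cv2.boxPoints(r)/1000); print(n,"x",b[:,0].min().round(4),b[:,0].max().round(4),"y",b[:,1].min().round(4),b[:,1].max().round(4),"ctr",cl(np.array(r[0])/1000).round(4),np.round(r[1],1),round(r[2],1))
    return p,c
E
python3 - <<'E'
from h import *
tool(); p,c=staves()
e=np.array([(163,103),(213,108),(147,325),(193,328),(230,135),(278,137),(210,353),(258,356),(290,122),(340,130),(275,352),(325,357)])/5.3+[280,185]-.4
print(cl(ray(c,e,.036)).round(4).tolist())
print("rail face/pad", cl(ray(c,np.array([[371,104],[120,88]])/5.3+[280,185]-.4,.03)).round(4), cl(ray(c,np.array([[377,215]])/5.3+[280,185]-.4,.05)).round(4))
E
```

```text
t 0.15 clamp xy [-0.3288 -0.5508] z 0.2630 yaw-rel 20.51 deg gap 0.0879 F [-0.3 -0.1  0.1] grip 0.0
s3 x -0.0746 0.0559 y 0.1193 0.1561 ctr [-0.0093  0.1377] [ 35.2 130. ] 84.3
s2 x -0.0869 0.0405 y 0.0823 0.1126 ctr [-0.0232  0.0974] [ 27.9 126.8] 83.9
[[0.0556, 0.1502], [0.055, 0.1208], [-0.0736, 0.1488], [-0.0733, 0.1223], [0.0399, 0.1097], [0.0409, 0.0817], [-0.0868, 0.1115], [-0.0863, 0.0839], [0.0502, 0.0754], [0.0478, 0.046], [-0.0833, 0.0744], [-0.0839, 0.0456]]
rail face/pad [[0.0655 0.0286]
 [0.0635 0.1763]] [[-0.0017  0.0221]]
```

```bash
python3 -m inch '[0,0,0,0.18, 0,0,0,0.178]' 1 20; python3 -c "
from h import *;tool()"
```

```text
clock: 0.45
position: [0.1538, -0.5539, 0.2634]
eef_rot: [[0.996, -0.093, -0.0], [-0.093, -0.996, 0.001], [-0.0, -0.001, -1.0]]
wrist_force: [-0.2, -0.9, 0.4]
finger_gap: 0.0701
grip_force: 0.0
t 0.45 clamp xy [-0.3287 -0.551 ] z 0.2634 yaw-rel -0.33 deg gap 0.0701 F [-0.2 -0.9  0.4] grip 0.0
```

```bash
python3 -m inch '[0.015,-0.0463,0.01,0, 0.015,-0.0463,0.01,0, 0.015,-0.0463,0.01,0, 0.015,-0.0463,0.01,0, 0.015,-0.0463,0.01,0, 0.015,-0.0463,0.01,0, 0.015,-0.0463,0.01,0, 0.015,-0.0463,0.01,0, 0.015,-0.0463,0.01,0, 0.015,-0.0463,0.01,0, 0.015,-0.0463,0.01,0, 0.015,-0.0463,0.01,0, 0.015,-0.0463,0.01,0, 0.015,-0.0463,0.01,0, 0,0,0.02,0, 0,0,0,0]' >/dev/null; python3 -c "
from h import *;tool()"
```

```text
t 2.45 clamp xy [-0.1202  0.0976] z 0.1025 yaw-rel 0.09 deg gap 0.0004 F [ 0.1  0.9 -0.9] grip 0.0
```

```bash
python3 -m inch '[0,0,0.03,0, 0,0,0.0275,0, 0.014,0,0,0, 0.006,0,0,0, 0.006,0,0,0, 0.006,0,0,0, 0.004,0,0,0, 0.004,0,0,0, 0,0,0,0]' >/dev/null; python3 -c "
from h import *;tool();staves()"
```

```text
t 3.58 clamp xy [-0.0784  0.097 ] z 0.0463 yaw-rel 0.00 deg gap 0.0008 F [0.3 0.  0.9] grip 0.0
s3 x -0.0022 0.0565 y 0.1181 0.1527 ctr [0.0271 0.1354] [32.2 57.4] 82.6
s2 x -0.0023 0.0608 y 0.0855 0.1141 ctr [0.0292 0.0998] [27.8 62.7] 84.3
```

```bash
python3 -m inch '[0.002,0,0,0, 0.002,0,0,0, 0,0,0,0]' >/dev/null; python3 -c "
from h import *;tool()"; python3 -m inch '[0.002,0,0,0, 0.001,0,0,0, 0,0,0,0]' >/dev/null; python3 -c "
from h import *;tool()"
```

```text
t 4.00 clamp xy [-0.0767  0.0971] z 0.0457 yaw-rel 0.02 deg gap 0.0004 F [-6.4 -0.   5.1] grip 3.3
t 4.38 clamp xy [-0.0765  0.0972] z 0.0450 yaw-rel 0.05 deg gap 0.0004 F [-14.6   0.7  11.1] grip 7.6
```

```bash
python3 -m inch '[-0.016,0,0,0, -0.016,0,0,0, 0,0.02,0,0, 0,0.017,0,0, 0.008,0,0,0, 0.006,0,0,0, 0.005,0,0,0, 0.004,0,0,0, 0.003,0,0,0, 0.003,0,0,0, 0.003,0,0,0, 0,0,0,0, 0,0,0,0]' >/dev/null; python3 -c "
from h import *;tool()"
```

```text
t 6.00 clamp xy [-0.0765  0.0604] z 0.0450 yaw-rel 0.05 deg gap 0.0005 F [-14.5   0.3  10.8] grip 7.7
```

Stave_1 is flush as well, with the same stop position and force. Next is stave_3.

```bash
python3 -m inch '[-0.016,0,0,0, -0.016,0,0,0, 0,-0.039,0,0, 0,-0.037,0,0, 0.008,0,0,0, 0.006,0,0,0, 0.005,0,0,0, 0.004,0,0,0, 0.003,0,0,0, 0.003,0,0,0, 0.003,0,0,0, 0,0,0,0, 0,0,0,0]' >/dev/null; python3 -c "
from h import *;tool()"; python3 -m inch '[-0.02,0,0,0, -0.03,0,0,0, -0.04,0,-0.03,0, -0.04,0,-0.04,0, 0,0,-0.05,0, 0,0,0,0]' >/dev/null; python3 - <<'E'
from h import *
tool();p,c=staves(); cv2.imwrite("pics/crop1.png",cv2.resize(p[185:270,280:430,::-1],None,fx=5.3,fy=5.3,interpolation=cv2.INTER_CUBIC))
E
```

```text
t 7.62 clamp xy [-0.0765  0.1358] z 0.0450 yaw-rel 0.03 deg gap 0.0007 F [-15.7  -0.6  11.5] grip 7.5
t 8.38 clamp xy [-0.1989  0.1364] z 0.1700 yaw-rel 0.02 deg gap 0.0004 F [ 0.6 -0.1 -0.1] grip 0.0
s3 x -0.066 0.0616 y 0.1204 0.1567 ctr [-0.0022  0.1385] [ 34.8 127.2] 84.3
s2 x -0.0657 0.0612 y 0.0856 0.1139 ctr [-0.0023  0.0997] [ 27.9 126.8] 85.2
```

View pics/crop1.png

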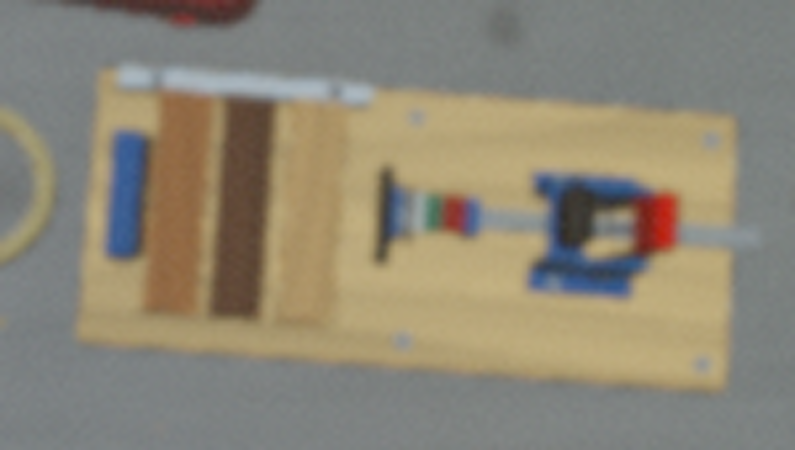

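All three staves are now flush at the rail: their far ends touch it at crop row ~95–100, and their near ends line up at row ~315–320. The pad at (385,215) is still free. Now to the handle and trigger.

```bash
python3 -m inch '[0.04,0.047,0,0, 0.04,0.047,0,0, 0.04,0.047,0,0, 0.04,0.047,0,0, 0.039,0.0455,0,0, 0,0,0,0, 0,0,0,0, 0,0,0,0]' -1 30 >/dev/null; python3 - <<'E'
from h import *
tool()
E
```

```text
t 9.43 clamp xy [-0.0038 -0.0962] z 0.1654 yaw-rel 0.07 deg gap 0.0783 F [-0.3 -0.2  0.7] grip 0.0
```

```bash
python3 -m inch '[0,0,0,0, 0.003,0.001,0.01,0, 0,0,0.02,0, 0,0,0.018,0, 0,0,0.01,0, 0,0,0,0]' >/dev/null; python3 - <<'E'
from h import *
tool();p,c=staves(); q,_=eyes.grab_frame("scene")
a=cv2.resize(p[185:270,290:430],None,fx=5,fy=5,interpolation=cv2.INTER_CUBIC);b=cv2.resize(q[155:245,300:440],(700,450*1),interpolation=cv2.INTER_CUBIC)[:,:]
cv2.imwrite("pics/a2.png",a[:,:,::-1]);cv2.imwrite("pics/b2.png",b[:,:,::-1])
cv2.imwrite("pics/c2.png",cv2.resize(np.vstack([a,b])[:,:,::-1],None,fx=.68,fy=.68,interpolation=cv2.INTER_AREA))
E
```

```text
t 10.18 clamp xy [-0.0003 -0.0982] z 0.1072 yaw-rel 0.00 deg gap 0.0879 F [0.4 0.4 0.7] grip 0.0
s3 x -0.0661 0.0617 y 0.121 0.1565 ctr [-0.0022  0.1388] [ 34.6 127.5] 85.4
s2 x -0.0648 0.0609 y 0.0859 0.1127 ctr [-0.0019  0.0993] [ 26.8 125.7] 85.0
```

View pics/c2.png

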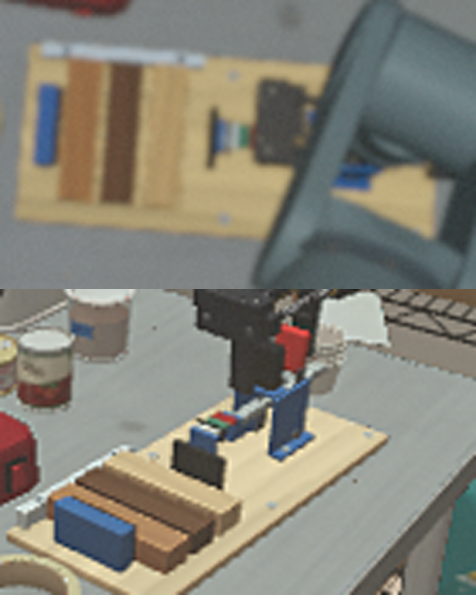

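The gripper straddles the handle and the red trigger (composite, lower half: fingers at about (255,355), trigger at (293,348)). The pad and gauge stay visible in both views, around (225,130) and (215,425). I'll do a first squeeze now.

```bash
cat > m.py <<'E'
from h import *
tool(); p,_=eyes.grab_frame("top"); c=eyes.calibration("top")
# pad front: along clamp line at x=.015..-.02, z=.05, profile of darkness over y
hsv=cv2.cvtColor(p,cv2.COLOR_RGB2HSV).astype(int); g=p.astype(np.float32).mean(2)
R=np.array(c["R"]);t=np.array(c["t"])
def prof(im,xs,ys,z):
    P=np.array([[*(OC+RC@np.array([x,y])),z] for y in ys for x in xs])@R.T+t
    u=(P[:,0]/P[:,2]*c["fx"]+c["cx"]).astype(np.float32);v=(P[:,1]/P[:,2]*c["fy"]+c["cy"]).astype(np.float32)
    return cv2.remap(im,u.reshape(len(ys),-1),v.reshape(len(ys),-1),cv2.INTER_LINEAR).mean(1)
ys=np.arange(0,.08,.0005)
f=prof(g,[-.022,-.019,-.016,.016,.019,.022],ys,.05)
w=np.clip(110-f,0,None); print("pad dark y %.4f (w %.0f)"%((w*ys).sum()/max(w.sum(),1e-6),w.sum()))
q=p.astype(np.float32); gr=np.clip(q[:,:,1]-q[:,:,0]-5,0,None); re=np.clip(q[:,:,0]-q[:,:,1]-50,0,None)
ys=np.arange(-.03,.08,.0005)
for n,im in(("green",gr),("red",re)):
    w=prof(im,[-.003,0,.003],ys,.06); print(n,"y %.4f (w %.0f)"%((w*ys).sum()/max(w.sum(),1e-6),w.sum()))
E
python3 m.py; python3 -m inch '[0,0,0,0, 0,0,0,0, 0,0,0,0, 0,0,0,0, 0,0,0,0, 0,0,0,0, 0,0,0,0]' 1 30|tail -2; python3 m.py;
```

```text
t 10.28 clamp xy [ 0.0006 -0.0986] z 0.1085 yaw-rel 0.00 deg gap 0.0882 F [0.  0.3 0.3] grip 0.0
pad dark y 0.0179 (w 263)
green y -0.0010 (w 799)
red y 0.0000 (w 0)
finger_gap: 0.0433
grip_force: 30.0
t 11.20 clamp xy [ 0.0009 -0.096 ] z 0.1090 yaw-rel -0.01 deg gap 0.0433 F [2.7 9.2 8.1] grip 30.0
pad dark y 0.0235 (w 222)
green y 0.0043 (w 868)
red y -0.0128 (w 125)
```

```bash
python3 -m inch '[0,0,0,0, 0,0,0,0, 0,0,0,0, 0,0,0,0, 0,0,0,0, 0,0,0,0]' -1 30|tail -2;python3 -m inch '[0,0,0,0, 0,0,0,0, 0,0,0,0, 0,0,0,0, 0,0,0,0, 0,0,0,0]' 1 30|tail -2;  python3 m.py; python3 -m inch '[0,0,0,0, 0,0,0,0, 0,0,0,0, 0,0,0,0, 0,0,0,0, 0,0,0,0]' -1 30|tail -2;python3 -m inch '[0,0,0,0, 0,0,0,0, 0,0,0,0, 0,0,0,0, 0,0,0,0, 0,0,0,0]' 1 30|tail -2;  python3 m.py
```

```text
finger_gap: 0.0879
grip_force: 0.0
finger_gap: 0.0436
grip_force: 30.0
t 12.75 clamp xy [ 0.0009 -0.0961] z 0.1090 yaw-rel -0.01 deg gap 0.0436 F [ 1.4 10.   6.6] grip 30.0
pad dark y 0.0310 (w 219)
green y 0.0140 (w 836)
red y -0.0084 (w 695)
finger_gap: 0.0882
grip_force: 0.0
finger_gap: 0.0435
grip_force: 30.0
t 14.30 clamp xy [ 0.0009 -0.0961] z 0.1089 yaw-rel -0.02 deg gap 0.0435 F [ 1.7 10.1  7.7] grip 30.0
pad dark y 0.0394 (w 289)
green y 0.0126 (w 997)
red y 0.0006 (w 584)
```

```bash
python3 -m inch '[0,0,0,0, 0,0,0,0, 0,0,0,0, 0,0,0,0, 0,0,0,0, 0,0,0,0]' -1 30|tail -2;python3 -m inch '[0,0,0,0, 0,0,0,0, 0,0,0,0, 0,0,0,0, 0,0,0,0, 0,0,0,0]' 1 30|tail -2;  python3 m.py;  python3 - <<'E'
from h import *
p,c=staves(); q,_=eyes.grab_frame("scene")
a=cv2.resize(p[195:265,295:395],(700,490),interpolation=cv2.INTER_CUBIC);b=cv2.resize(q[180:250,300:400],(700,490),interpolation=cv2.INTER_CUBIC)
cv2.imwrite("pics/c3.png",cv2.resize(np.vstack([a,b])[:,:,::-1],None,fx=.61,fy=.61,interpolation=cv2.INTER_AREA))
E
```

```text
finger_gap: 0.0878
grip_force: 0.0
finger_gap: 0.0434
grip_force: 30.0
t 15.85 clamp xy [ 0.0009 -0.0961] z 0.1090 yaw-rel -0.02 deg gap 0.0434 F [ 1.8 10.6  8.3] grip 30.0
pad dark y 0.0469 (w 204)
green y 0.0232 (w 1007)
red y 0.0083 (w 631)
s3 x -0.0656 0.0615 y 0.1208 0.1562 ctr [-0.0021  0.1385] [ 34.8 126.9] 84.7
s2 x -0.0649 0.0612 y 0.0854 0.1137 ctr [-0.0018  0.0995] [ 27.7 125.9] 85.3
```

View pics/c3.png

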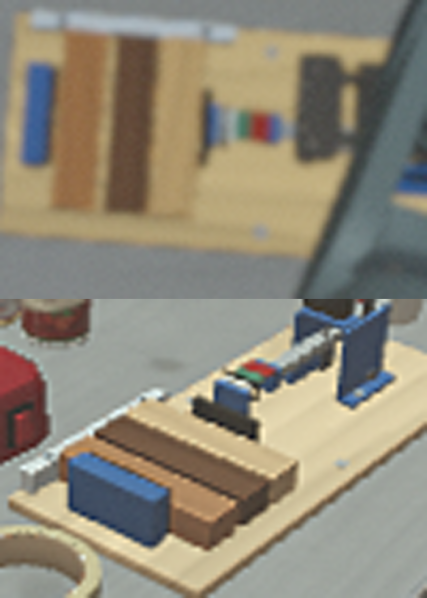

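Top half: the pad at (205,125) has reached the pale stave's edge, and the staves are still flush at the rail. Lower half: the gauge shows white, green and red, with the needle still at the white end. I'll squeeze one at a time from here.

```bash
cat > n.py <<'E'
import sys
exec(open("m.py").read()); staves(); q,_=eyes.grab_frame("scene")
a=cv2.resize(p[195:265,295:395],(700,490),interpolation=cv2.INTER_CUBIC);b=cv2.resize(q[185:235,315:390],(700,467),interpolation=cv2.INTER_CUBIC)
cv2.imwrite(sys.argv[1],cv2.resize(np.vstack([a,b])[:,:,::-1],None,fx=.62,fy=.62,interpolation=cv2.INTER_AREA))
E
python3 -m inch '[0,0,0,0, 0,0,0,0, 0,0,0,0, 0,0,0,0, 0,0,0,0, 0,0,0,0]' -1 30|tail -2;python3 -m inch '[0,0,0,0, 0,0,0,0, 0,0,0,0, 0,0,0,0, 0,0,0,0, 0,0,0,0]' 1 30|tail -2;  python3 n.py pics/c4.png
```

```text
finger_gap: 0.0881
grip_force: 0.0
finger_gap: 0.0437
grip_force: 30.0
t 17.50 clamp xy [ 0.0009 -0.0961] z 0.1090 yaw-rel -0.01 deg gap 0.0437 F [ 1.2 11.2  7.9] grip 30.0
pad dark y 0.0545 (w 250)
green y 0.0295 (w 881)
red y 0.0162 (w 577)
s3 x -0.066 0.0612 y 0.1168 0.1569 ctr [-0.0024  0.1368] [ 39.1 126.9] 84.6
s2 x -0.0653 0.0609 y 0.0907 0.1215 ctr [-0.0022  0.1061] [ 30.7 126.1] 85.0
```

```bash
python3 -m inch '[0,0,0,0, 0,0,0,0, 0,0,0,0, 0,0,0,0, 0,0,0,0, 0,0,0,0]' -1 30|tail -2;python3 -m inch '[0,0,0,0, 0,0,0,0, 0,0,0,0, 0,0,0,0, 0,0,0,0, 0,0,0,0]' 1 30|tail -2;  python3 n.py pics/c5.png
```

```text
finger_gap: 0.0883
grip_force: 0.0
finger_gap: 0.0434
grip_force: 30.0
t 19.15 clamp xy [ 0.0009 -0.0961] z 0.1091 yaw-rel -0.01 deg gap 0.0434 F [ 1.1 10.7  7.1] grip 30.0
pad dark y 0.0560 (w 189)
green y 0.0303 (w 652)
red y 0.0244 (w 553)
s3 x -0.066 0.0617 y 0.1188 0.1573 ctr [-0.0022  0.138 ] [ 37.9 127.5] 85.3
s2 x -0.0638 0.0613 y 0.0923 0.1238 ctr [-0.0013  0.108 ] [ 30.5 124.9] 84.5
```

View pics/c5.png

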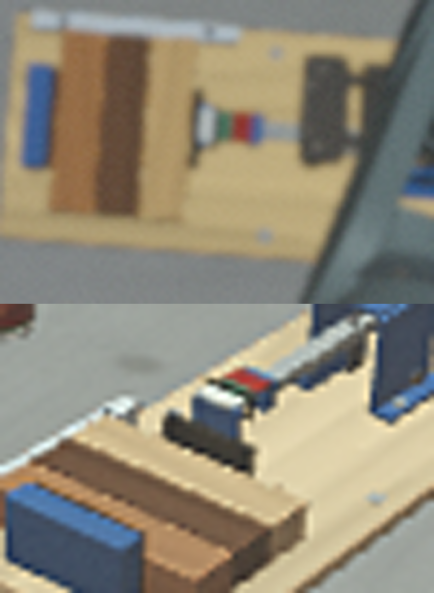

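Top half: the row is closed up between the jaw and the pad. Lower half: the black needle is at the white/green boundary (218,385), so compression is about 7 mm, which agrees with the measured spacing (38.6→31.6 mm). One more squeeze adds 4–8 mm, so at most about 15 mm, which stays in the green.

```bash
python3 -m inch '[0,0,0,0, 0,0,0,0, 0,0,0,0, 0,0,0,0, 0,0,0,0, 0,0,0,0]' -1 30|tail -2;python3 -m inch '[0,0,0,0, 0,0,0,0, 0,0,0,0, 0,0,0,0, 0,0,0,0, 0,0,0,0, 0,0,0,0, 0,0,0,0]' 1 30|tail -2;  python3 n.py pics/c6.png
```

```text
finger_gap: 0.0885
grip_force: 0.0
finger_gap: 0.0437
grip_force: 30.0
t 21.05 clamp xy [ 0.0008 -0.0961] z 0.1089 yaw-rel 0.00 deg gap 0.0437 F [0.5 9.7 7.7] grip 30.0
pad dark y 0.0561 (w 158)
green y 0.0301 (w 433)
red y 0.0281 (w 562)
s3 x -0.0662 0.0614 y 0.1188 0.1571 ctr [-0.0024  0.138 ] [ 38.  127.6] 85.1
s2 x -0.0637 0.0609 y 0.0927 0.1235 ctr [-0.0014  0.1081] [ 30.6 124.6] 84.9
```

View pics/c6.png

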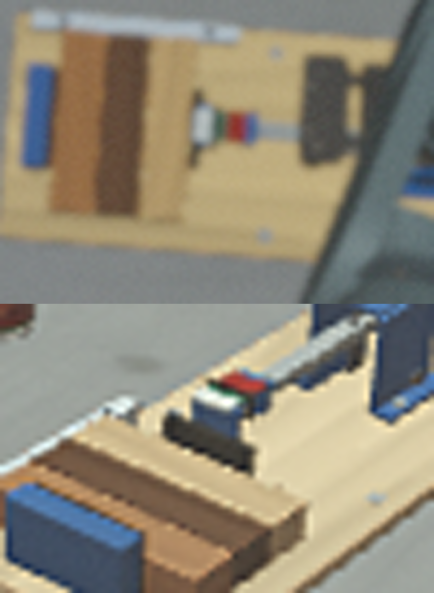

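The needle now sits inside the green (≈10.6 mm). The staves are still flush at the rail, and the trigger is held home (gap 43.7 mm, 30 N).

```bash
python3 -c "
from plant import env; print(env.finish_job())"
```

```text
the job is handed in; nothing more can be done
None
```

The job is handed in with all three staves flush to the rail, the row clamped at about 10.6 mm of pad compression (about 10.6 N, in the green) and the trigger held home against the handle at 30 N; the hand-in returned no verdict.

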